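# Gauge a glass sample cell with the low-force caliper

### The arm

A 6-joint arm with a two-finger parallel gripper is mounted at the origin on the work surface. World frame = base frame: x ahead of the robot, y to its left, z up, the work surface at z = 0. Lengths are in m, angles in rad, forces in N, time in s.
With the tool pointing down it reaches from about 0.25 to 0.775 m from the base axis. Payload 4 kg.
Tool frame: the origin (TCP) lies midway between the tips of the shut fingers; the grasp point (between the pads) lies 19 mm behind it; z points along the fingers, y is the line along which they close (so a half turn about z gives the same grasp; the last joint's range is limited). The gripper opens to 94 mm and grips with 3 to 60 N. Pads are 16 mm wide; open, the fingers measure 119 mm over their backs; the gripper's body (75 mm by 177 mm) begins 78 mm behind the grasp point.
Start: joints at [-1.322, 0.087, 1.371, -0, 1.684, -0.103], TCP at [0.19, -0.516, 0.206] pointing down, gripper open.
Joint ranges: [-3.1, 3.1], [-0.76, 2.03], [0.27, 2.55], [-1.08, 4.22], [0.17, 2.65], [-2.57, 2.57]. Speed limits (rad/s): [2.79, 2.79, 3.14, 3.14, 3.14, 3.14].

### API

Orientations are given as [roll, pitch, yaw] about the fixed x, y, z axes, in that order (R = Rz(yaw) Ry(pitch) Rx(roll)).
In Python, from bench import robot gives the robot as it stands. The module is installed in compiled form; this text tells all that it offers.
- The arm moves only by the tool arm_command, never from a script. Its argument "targets" is a list of rows, each a list of 4 numbers: the shift along the world's x, y, z as a fraction of full scale, then the turn about the world's z as a fraction of full scale. A call has 1 to 8 rows; each row is the pose to reach, as a shift and turn from the pose commanded when the call began; what a row does not reach only later rows make up. Full scale, the value 1, is 0.5 m for a shift and 120 degrees for a turn. A row lasts 1/12 s, in which the tool goes at most 41.7 mm and 7.16 degrees, less where a joint would pass 70% of its speed; a pose out of reach is approached as far as the arm can. A call with a number of a shift or a turn outside -1 to 1 is refused whole. A call with a gripper value outside its range is refused whole. "claw" is the closure, from 0 (fully open) to 1 (shut), set as the call begins (left out, the last holds). The fingers move at their own pace and stop on an object; the grip force is fixed at half the most. Time passes only in rows, so rows that repeat a pose let the fingers close. It gives the time, the measured TCP pose, the force, the opening and the grip force at its end, in the units of the state.
- robot.get_obs(): the state, without advancing time (a new reading comes with each control period).
- robot.snapshot(name): name is "scene" or "top" or "wrist"; returns the picture (400x640x3 uint8, red, green, blue); there is no depth.
- robot.camera_info(name): a dict with "vfov" (degrees; the focal length in pixels is half the picture's height over the tangent of half this angle, whatever the lens; pixels are square), "cx", "cy" (the principal point, pixels), "extrinsics" (4x4, takes a point from camera to world coordinates); the wrist camera has in their place "T_tool_cam" (4x4, takes a point from camera to tool coordinates, whose origin is the TCP and whose axes are the flange's). Camera axes: x right, y up, looking along -z (the intrinsics and any distortion apply to the point x, -y, -z); pixel columns grow to the right and rows downward; lengths in m; the calibration is good to about 2 mm. A picture is of the moment at which its call begins: read the wrist's pose just before it. camera_info takes no time and is no camera call.
- robot.close_job(): hands the job in; it is judged then, once.
The state is a dict: "time": time; "joint_positions": joint angles; "qvel": joint speeds; "joint_torque": joint torques, N m; "tool_pos": TCP position; "ee_rot": TCP orientation; "wrist_force": force on the tool from outside, world axes, zero at the start; "wrist_torque": the same for the moment, N m; "width": finger opening in m; "finger_force": force on a finger pad.
Only numpy, scipy, OpenCV 4.12 (cv2) and the standard library are available. Lean on these libraries where they do the work, as an engineer would, in place of code of your own. Each camera call takes 0.05 s, during which the arm holds its last target. There are 200 camera calls.

### The job

Take the plain straight glass sample cell off its drying peg, gripping it lightly, and stand it gently, mouth down as it hung, on the base of the caliper stand between the open jaws, and let go of it. Then slide the caliper shut until both jaws bear on the glass and the sprung jaw has given by about 3 mm, never driving it back onto its stop, and leave it closed like that. Leave the other glassware and the other things on the bench where they are.

Things in the scene. Friction and masses are not known exactly. Their poses are not given: they have to be found in the camera images.
- cell: Sample cell: plain straight clear-glass tube, 28 mm outside, 24 mm bore, 75 mm long, closed flat end, 27 to 44 g. It hangs mouth down on a leaning peg. Origin: centre of the mouth rim; z along the tube to the closed end (up when it stands mouth down). Fragile: no pad may press it with over 50 N, and knocks or pressing on rack or stand of over 50 N break it.
- rack: Dark grey drying rack, fixed. Board 172 x 290 mm, sloping 35 deg, low edge at the rack's -x, top edge 131 mm high. Two rows of 3 pegs at y = -85, 0, 85 mm, square to the board, so leaning along (-0.574, 0, 0.819). Peg 13 mm thick, 65 mm long, with a collar 40 mm wide, 6 mm high. Glass hangs in the upper row, rims on the collars; the lower row, 82 mm down-slope, is empty. Origin: bench level.
- cylinder: Small glass measuring cylinder hung on the same row, 28 mm tube with white rings, 104 mm long, with a 48 mm wide foot at the closed (upper) end. Origin: centre of the mouth. Leave it.
- flask: Small conical glass flask hung on the same row, 28 mm neck, 52 mm wide at the closed (upper) end, 85 mm long. Origin: centre of the mouth. Leave it. The three pieces can hang in any order.
- stand: Caliper stand, fixed: grey base plate 130 (x) x 290 (y) mm, flat top (the cell stands there) at z = 12 mm. Origin: bench level, plate centre. Caliper lies flat: beam along y at x = 33 mm, z = 34 mm; 5 mm thick jaws reach from it to x = -27 mm. Fixed jaw's face: y = 75 mm, looks to -y. Cell's place: x about -6 mm (-20 to 4 will do; the jaw's block begins at x = 18). Clamps 44 mm high.
- fixed_face (a point): Point on the fixed jaw's measuring face, where the cell should touch: stand frame (-6, 75, 34) mm. Its axes are the stand's.
- jaw_face (a point): Same point on the sprung jaw's measuring face, which looks to +y of the stand; the cell goes between fixed_face and this. Axes are the stand's.
- slider_grip (a point): Grip point of the slider: black housing 42 mm wide (x), 70 mm long (y), 18 mm thick (z 25 to 43 mm above the bench), riding on the beam, pinched from above across x or pushed on its end. The point lies at mid-thickness (z = 34 mm), 8 mm to the -y side of the housing's centre. Axes are the stand's. Move it to the stand's +y to close.
- slider (a joint): Caliper opening in m: distance between the measuring faces while the sprung jaw is not pushed back; 0 is shut, 0.075 fully open. It starts 0.050 to 0.066. It slides with 7 N of friction and stays where it is left.
- jaw (a joint): How far the sprung jaw is pushed back into the slider, in m: 0 free, 0.008 on its stop. Its block rides on the beam ahead of the housing; the 8 mm gap between them closes as it gives. Spring: 0.8 N plus 0.8 N per mm. With the 28 mm cell held, slider + jaw = about 0.028.
- beaker: Small glass beaker standing on the bench, 68 mm wide, 85 mm tall. Origin: underside. Leave it.
- tip_box: Clear pipette-tip box, 85 x 125 x 55 mm, on the bench. Origin: underside. Leave it.
- pipette: White and grey pipette lying on the bench, about 250 mm long, 34 mm high. Origin: underside, near its middle; x towards the tip. Leave it.
Not all that is in view belongs to the job. Leave any blue or brown look-alike of the cell alone.

How it is judged:
On the way:
1. the cell stands mouth down on the stand's base between the open jaws, let go (angle between cell's own z axis and vertical below 0.1 rad and z of cell in the frame of stand between 0.009 and 0.016 m and x of cell in the frame of stand between -0.024 and 0.01 m and y of cell in the frame of fixed_face below -0.012 m and y of cell in the frame of jaw_face above 0.012 m and contact force between the fingers and cell below 0.1 N and value of joint jaw below 0.0008 m), for 0.2 s.
At the end, for the whole second after the job is handed in: The cell stands upright, mouth down (within 6 deg), on the stand's base, between the two jaws and touching both, at rest, and the sprung jaw stays pushed back by 1 to 6 mm (angle between cell's own z axis and vertical below 0.1 rad and z of cell in the frame of stand between 0.009 and 0.016 m and x of cell in the frame of stand between -0.024 and 0.01 m and y of cell in the frame of fixed_face above -0.0175 m and y of cell in the frame of jaw_face below 0.0175 m and value of joint jaw between 0.001 and 0.006 m and linear speed of cell below 0.02 m/s).
It fails at once if the cell is gripped too hard (over 50 N a pad) (contact force between the fingers and cell above 100 N).
It fails at once if the cell is knocked or pressed on the stand or the rack with over 50 N, brought down on it faster than 100 mm/s, or dropped onto it from over 8 mm (contact force between cell and stand above 50 N or contact force between cell and rack above 50 N or (contact force between the fingers and cell above 5 N and horizontal distance between cell and fixed_face below 0.06 m and z of cell in the frame of stand below 0.018 m and linear speed of cell above 0.1 m/s) or (contact force between the fingers and cell below 0.1 N and horizontal distance between cell and fixed_face below 0.06 m and z of cell in the frame of stand above 0.02 m)).
It fails at once if the cell is tipped over (angle between cell's own z axis and vertical above 1.2 rad).
It fails at once if the sprung jaw is driven back onto its stop (over 7.2 mm) (value of joint jaw above 0.0072 m).
It fails at once if other glassware or a thing on the bench is moved over 20 mm (distance of any of cylinder, flask, beaker, tip_box, pipette from where it was at the start of the episode above 0.02 m).
It also fails if it takes over 58 s, if anything falls off the work surface, if the arm or the gripper's body presses on something with over 40 N, if the wrist force passes 120 N, or if a joint passes its speed limit or range.

## Working session

There is one attempt and no reset: what is moved stays moved. The work goes in short steps, Python scripts to look and compute and a tool call to move; the robot and the scene stay as the last step left them, time stands still between calls to the robot, and variables do not carry over. Pictures are saved under pics/ and viewed, at most 10 in all, crops included, and the job is handed in when it is done.

Besides the shell and the picture viewer there is one more tool, called after "Emit:" as name([rows], argument=value, ...), one row to a line, values as JSON. arm_command: Moves the arm, as the interface text tells. Shift numbers are shares of 0.5 m and turn numbers shares of 120 degrees, none past 1 either way. Its arguments: {"type":"object","properties":{"targets":{"type":"array"},"claw":{"type":"number"}},"required":["targets"]}

```bash
mkdir -p pics
cat > h.py <<'E'
import numpy as np, cv2
from bench import robot
def save(name,fn):
    im=robot.snapshot(name); cv2.imwrite('pics/'+fn,im[:,:,::-1]); return im
E
python3 - <<'E'
from h import *
np.set_printoptions(precision=4,suppress=True)
for n in("scene","top","wrist"): print(n,robot.camera_info(n))
o=robot.get_obs();print(o)
a=save("scene","s0.png");b=save("top","t0.png")
E
```

```text
scene {'vfov': 50.14822950549604, 'cx': 319.1729685716633, 'cy': 202.989126944059, 'extrinsics': array([[-0.6026, -0.5546,  0.5738,  1.2097],
       [ 0.7979, -0.4071,  0.4445,  0.5794],
       [-0.0129,  0.7258,  0.6878,  0.9728],
       [ 0.    ,  0.    ,  0.    ,  1.    ]])}
top {'vfov': 57.02531750374541, 'cx': 313.6496828919428, 'cy': 203.03786961277797, 'extrinsics': array([[-0.0209,  0.9938, -0.1088,  0.3616],
       [-0.9998, -0.0206,  0.0034,  0.0118],
       [ 0.0011,  0.1088,  0.9941,  1.0424],
       [ 0.    ,  0.    ,  0.    ,  1.    ]])}
wrist {'vfov': 61.03089405991609, 'cx': 317.78867704847454, 'cy': 194.360801046885, 'T_tool_cam': array([[ 0.0002,  0.9641,  0.2657,  0.0768],
       [ 1.    , -0.0001, -0.0006,  0.0005],
       [-0.0005,  0.2657, -0.9641, -0.1792],
       [ 0.    ,  0.    ,  0.    ,  1.    ]])}
{'time': 0.0, 'joint_positions': array([-1.3221,  0.0879,  1.3722, -0.    ,  1.6836, -0.1031]), 'qvel': array([-0.0004,  0.0009, -0.0004, -0.0006,  0.0008,  0.0004]), 'joint_torque': array([ -0.0002, -34.0185, -30.2427,   0.0717,   0.033 ,  -0.0002]), 'tool_pos': array([ 0.1894, -0.5158,  0.2043]), 'ee_rot': array([-3.1395, -0.0002,  0.3518]), 'wrist_force': array([ 0.3797,  0.2166, -0.1911]), 'wrist_torque': array([-0.0509, -0.0491,  0.0029]), 'finger_force': 0.0, 'width': 0.09412843022952125}
```

View pics/t0.png

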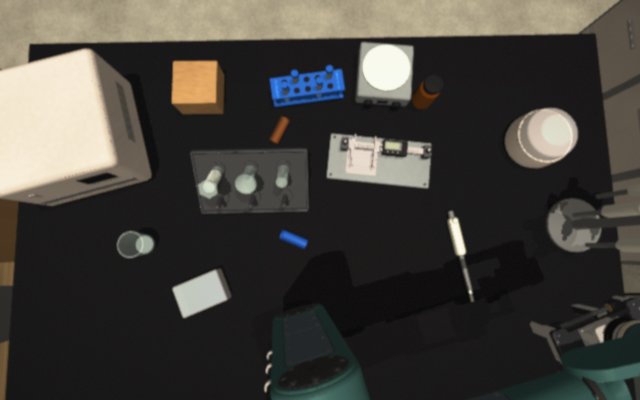

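View pics/s0.png

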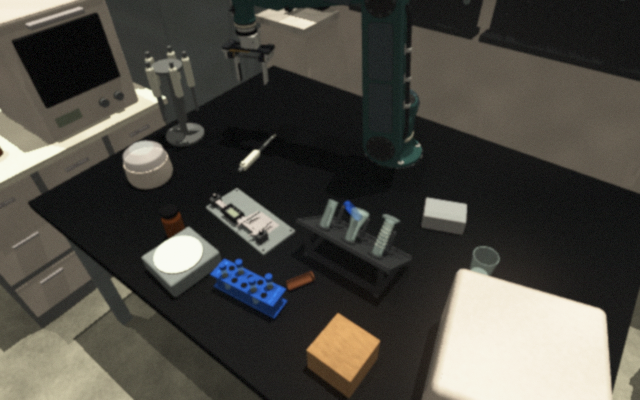

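The top view has three pieces hanging on the rack. A foot-ended cylinder is at (210,182), a conical flask at (246,182) and a plain straight tube at (282,176). There is a blue look-alike at (293,239) and a brown one at (280,129), both lying on the bench. The stand covers about (327–434, 133–188), with its slider near (395,147). The cell should be the plain tube at (282,176), which I'll confirm with wrist crops.

```bash
cat >> h.py <<'E'
def cam(name,obs=None):
    c=robot.camera_info(name); f=200/np.tan(np.radians(c['vfov'])/2)
    if name=='wrist':
        from scipy.spatial.transform import Rotation as R
        o=obs or robot.get_obs(); T=np.eye(4); T[:3,:3]=R.from_euler('xyz',o['ee_rot']).as_matrix(); T[:3,3]=o['tool_pos']
        E=T@c['T_tool_cam']
    else: E=np.array(c['extrinsics'])
    return f,c['cx'],c['cy'],E
def ray(C,u,v):
    f,cx,cy,E=C; d=E[:3,:3]@np.array([(u-cx)/f,-(v-cy)/f,-1]); return E[:3,3],d
def at_z(C,u,v,z):
    p,d=ray(C,u,v); return p+d*(z-p[2])/d[2]
def proj(C,P):
    f,cx,cy,E=C; q=(np.asarray(P)-E[:3,3])@E[:3,:3]; return np.c_[cx-f*q[...,0]/q[...,2],cy+f*q[...,1]/q[...,2]]
def tri(*rays):
    A=np.zeros((3,3));b=np.zeros(3)
    for p,d in rays:
        d=d/np.linalg.norm(d);M=np.eye(3)-np.outer(d,d);A+=M;b+=M@p
    x=np.linalg.solve(A,b); return x,[np.linalg.norm((np.eye(3)-np.outer(d,d)/(d@d))@(x-p)) for p,d in rays]
E
python3 - <<'E'
from h import *
np.set_printoptions(precision=4,suppress=True)
C=cam('top')
print('rack', [at_z(C,u,v,z) for u,v,z in[(192,150,.131),(307,148,.131),(308,211,.032),(200,213,.032)]])
print('stand',[at_z(C,u,v,.012) for u,v in[(331,133),(434,139),(432,188),(327,181)]])
a=cv2.imread('pics/t0.png');b=cv2.imread('pics/s0.png')
A=cv2.resize(a[120:225,180:440],(780,315),interpolation=cv2.INTER_CUBIC)
B=cv2.resize(b[180:290,200:420],(570,285),interpolation=cv2.INTER_CUBIC)
cv2.imwrite('pics/c0.png',np.vstack([A,np.pad(B,((0,0),(0,210),(0,0)))]))
E
```

```text
rack [array([0.6026, 0.3136, 0.131 ]), array([0.6018, 0.0227, 0.131 ]), array([0.4504, 0.0244, 0.032 ]), array([0.451 , 0.3217, 0.032 ])]
stand [array([ 0.6758, -0.0458,  0.012 ]), array([ 0.6521, -0.341 ,  0.012 ]), array([ 0.5102, -0.3273,  0.012 ]), array([ 0.5363, -0.0308,  0.012 ])]
```

View pics/c0.png

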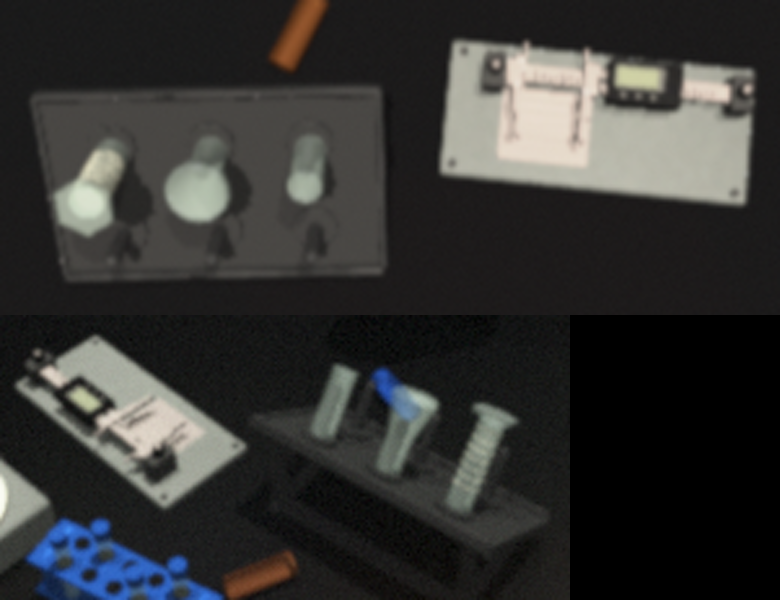

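The enlarged crop confirms it. The plain straight tube at crop (305,170), rightmost on the rack at world y≈0.085, is the cell. The flask flares and the cylinder has a foot. Next I'll view the stand from the wrist.

Emit:
arm_command([
  [0.7,0.65,0.06,-0.2],
  [0.7,0.65,0.06,-0.2],
  [0.7,0.65,0.06,-0.2],
  [0.7,0.65,0.06,-0.2],
  [0.7,0.65,0.06,-0.2],
  [0.7,0.65,0.06,-0.2],
  [0.7,0.65,0.06,-0.2],
  [0.7,0.65,0.06,-0.2],
])

```text
time: 0.77
tool_pos: [0.4278, -0.2943, 0.2256]
ee_rot: [-3.141, 0.0, -0.067]
wrist_force: [0.3, -0.0, -0.8]
width: 0.0941
finger_force: 0.0
```

Emit:
arm_command([
  [0.21,0.2,0.02,-0.005],
  [0.21,0.2,0.02,-0.005],
  [0.21,0.2,0.02,-0.005],
  [0.21,0.2,0.02,-0.005],
  [0.21,0.2,0.02,-0.005],
  [0.21,0.2,0.02,-0.005],
])

```text
time: 1.27
tool_pos: [0.532, -0.1953, 0.235]
ee_rot: [3.142, 0.002, -0.075]
wrist_force: [0.5, -0.2, -0.3]
width: 0.0939
finger_force: 0.0
```

Run:
```python
from h import *
import json
o=robot.get_obs(); w=save("wrist","w1.png"); print(o['tool_pos'],o['ee_rot'])
json.dump([list(map(float,o['tool_pos'])),list(map(float,o['ee_rot']))],open('w1.json','w'))
cv2.imwrite('pics/w1b.png',cv2.resize(w[:,:,::-1],(800,500),interpolation=cv2.INTER_CUBIC))
```

```text
[ 0.53203758 -0.19529081  0.23498469] [ 3.14155408e+00  1.87018026e-03 -7.52045504e-02]
```

View pics/w1b.png

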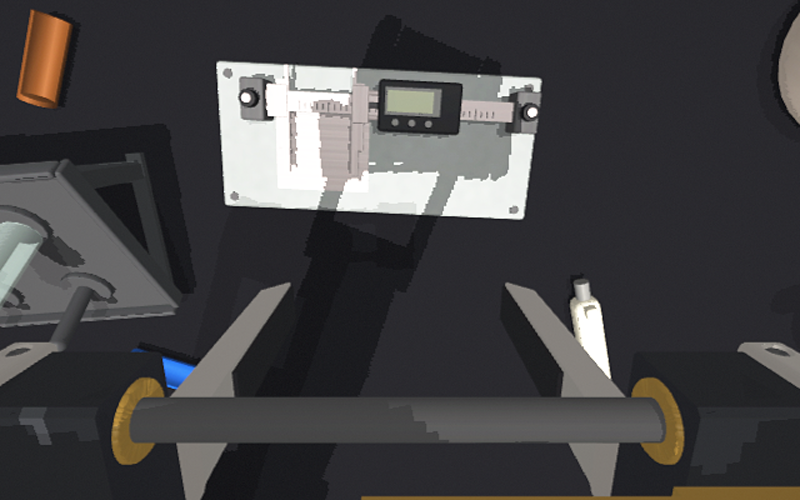

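The wrist view shows the stand plate with corners near (217,61), (541,77), (523,219) and (227,205). The fixed jaw is at column ~293 and the sprung jaw at column ~357. The housing covers (378–461, 80–135).

Run:
```python
from h import *
import json
from scipy.optimize import least_squares
np.set_printoptions(precision=4,suppress=True)
p,r=json.load(open('w1.json')); W=cam('wrist',{'tool_pos':np.array(p),'ee_rot':np.array(r)}); T=cam('top')
L=np.array([[65,145],[65,-145],[-65,-145],[-65,145]])/1000
w=np.array([[217,61],[541,77],[523,219],[227,205]])/1.25
t=np.array([[180+453/3,120+40/3],[180+754/3,120+70/3],[180+745/3,120+204/3],[180+441/3,120+175/3]])
def pts(q):
    c,s=np.cos(q[3]),np.sin(q[3]); return np.c_[q[0]+c*L[:,0]-s*L[:,1],q[1]+s*L[:,0]+c*L[:,1],np.full(4,q[2])]
for nm,f in(('w',lambda q:(proj(W,pts(q))-w).ravel()),('t',lambda q:(proj(T,pts(q))-t).ravel()),('both',lambda q:np.r_[(proj(W,pts(q))-w).ravel(),(proj(T,pts(q))-t).ravel()])):
    s=least_squares(f,[.59,-.19,.012,-.08]); print(nm,s.x,np.sqrt(np.mean(s.fun**2)))
q=s.x; c,sn=np.cos(q[3]),np.sin(q[3])
def st(u,v,z):
    P=at_z(W,u/1.25,v/1.25,z)[:2]-q[:2]; return 1000*np.array([c*P[0]+sn*P[1],-sn*P[0]+c*P[1]])
for n,u,v,z in[('hTL',378,80,.043),('hTR',462,84,.043),('hBR',461,135,.043),('hBL',377,130,.043),('fixjaw',293,150,.04),('sprjawL',352,160,.04),('sprjawR',361,160,.04)]: print(n,st(u,v,z))
# rack from top & scene
S=cam('scene')
```

```text
w [ 0.5941 -0.1824  0.0065 -0.121 ] 0.2677334828431389
t [ 0.5929 -0.1822  0.0086 -0.1192] 0.21514700664164693
both [ 0.594  -0.1825  0.0065 -0.1208] 0.2799186543657581
hTL [52.5077 -0.1301]
hTR [ 52.595  -69.2442]
hBR [ 12.0174 -71.9184]
hBL [12.8477 -0.6231]
fixjaw [-7.1756 71.3424]
sprjawL [-13.338   20.3564]
sprjawR [-12.9802  12.5526]
```

Emit:
arm_command([
  [-0.1,0.1,0.14,0.036],
  [-0.22,0.55,0.14,0.036],
  [-0.22,0.55,0.14,0.036],
  [-0.22,0.55,0.14,0.036],
  [-0.22,0.55,0.14,0.036],
  [-0.22,0.55,0.14,0.036],
  [-0.22,0.55,0.14,0.036],
  [-0.22,0.55,0.14,0.036],
])

```text
time: 1.98
tool_pos: [0.4199, 0.0803, 0.3071]
ee_rot: [-3.141, -0.002, -0.002]
wrist_force: [1.2, 0.6, 0.2]
width: 0.0942
finger_force: 0.0
```

Emit:
arm_command([
  [0,0,0,0],
  [0,0,0,0],
  [0,0,0,0],
])

```text
time: 2.23
tool_pos: [0.4218, 0.0773, 0.3055]
ee_rot: [3.141, 0.0, -0.004]
wrist_force: [-0.0, 0.6, -0.6]
width: 0.0938
finger_force: 0.0
```

Run:
```python
from h import *
import json
o=robot.get_obs(); w=save("wrist","w2.png"); print(o['tool_pos'],o['ee_rot'])
json.dump([list(map(float,o['tool_pos'])),list(map(float,o['ee_rot']))],open('w2.json','w'))
```

```text
[0.42184132 0.07729226 0.30546111] [ 3.14054066e+00  3.38257247e-04 -4.45116562e-03]
```

Emit:
arm_command([
  [-0.02,-0.2,0.0,0],
  [-0.02,-0.2,0.0,0],
  [-0.02,-0.2,0.0,0],
  [-0.02,-0.2,0.0,0],
  [-0.02,-0.2,0.0,0],
  [-0.02,-0.2,0.0,0],
])

```text
time: 2.78
tool_pos: [0.4119, -0.0215, 0.3054]
ee_rot: [-3.141, 0.001, -0.004]
wrist_force: [-0.1, 0.0, -0.2]
width: 0.094
finger_force: 0.0
```

Run:
```python
from h import *
import json
o=robot.get_obs(); w=save("wrist","w3.png"); print(o['tool_pos'],o['ee_rot'])
json.dump([list(map(float,o['tool_pos'])),list(map(float,o['ee_rot']))],open('w3.json','w'))
a=cv2.imread('pics/w2.png');A=a[0:300,0:640];b=w[0:300,0:640,::-1]
cv2.imwrite('pics/c23.png',np.vstack([A,b]))
```

```text
[ 0.41193471 -0.02153387  0.30543308] [-3.14098669e+00  8.33496348e-04 -3.87495879e-03]
```

View pics/c23.png

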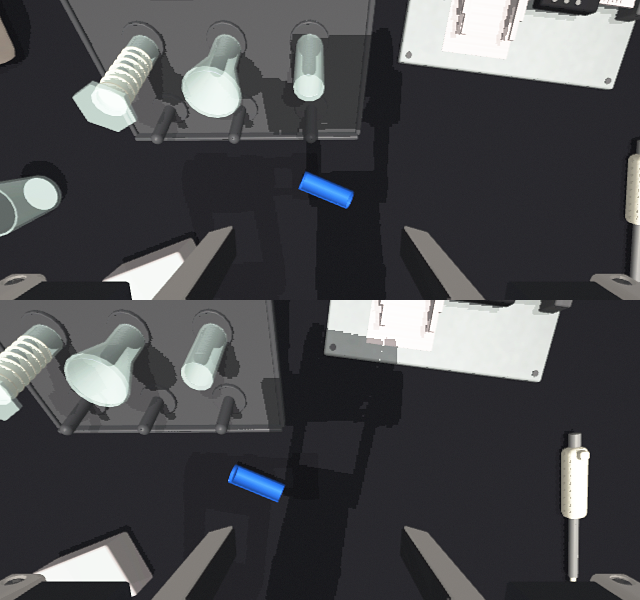

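Both wrist views show the cell as the plain tube. Its closed end is near (309,86) in w2 and (199,71) in w3. I'll enlarge both to read the points.

Run:
```python
from h import *
a=cv2.imread('pics/w2.png')[0:145,270:370];b=cv2.imread('pics/w3.png')[0:145,165:265]
z=lambda m:cv2.resize(m,None,fx=4,fy=4,interpolation=cv2.INTER_CUBIC)
m=np.hstack([z(a),z(b)])
for x in range(0,800,40): cv2.line(m,(x,0),(x,6),(0,255,255),1)
for y in range(0,580,40): cv2.line(m,(0,y),(6,y),(0,255,255),1);cv2.line(m,(400,y),(406,y),(0,255,255),1)
cv2.imwrite('pics/c4.png',m)
```

```text
(no output)
```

View pics/c4.png

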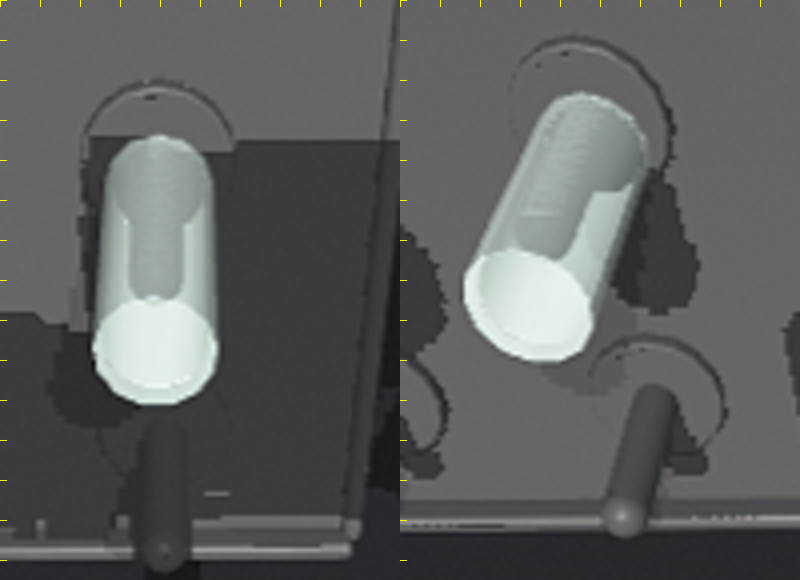

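Run:
```python
from h import *
import json
np.set_printoptions(precision=4,suppress=True)
Cs=[]
for n in('w2','w3'):
    p,r=json.load(open(n+'.json')); Cs.append(cam('wrist',{'tool_pos':np.array(p),'ee_rot':np.array(r)}))
R={}
for n,a,b in[('end',(308.75,87.5),(197,76)),('rim',(309.75,45.75),(211.25,35)),('lowpegtip',(310.75,137.5),(221.25,129.25))]:
    R[n],e=tri(ray(Cs[0],*a),ray(Cs[1],*b)); print(n,R[n],e)
v=R['end']-R['rim'];print(np.linalg.norm(v),v/np.linalg.norm(v))
S=cam('scene'); print(proj(S,np.array([R['end'],R['rim']])))
```

```text
end [0.5104 0.084  0.1681] [np.float64(3.351353967667269e-05), np.float64(3.3513539676263086e-05)]
rim [0.5526 0.0838 0.115 ] [np.float64(0.0001455482551847002), np.float64(0.00014554825518492574)]
lowpegtip [0.4594 0.0839 0.1051] [np.float64(0.0003169887740928482), np.float64(0.00031698877409296056)]
0.06775662029894981 [-0.6228  0.0032  0.7824]
[[332.4501 201.006 ]
 [323.3418 223.2706]]
```

The triangulated points hold up: end (0.510, 0.084, 0.168), rim z≈0.115, lean ≈35° along -x, and a residual below 0.4 mm. I'll grip about 18 mm below the end, with the fingers half open to clear the flask.

Emit:
arm_command([
  [0.218,0.211,-0.17,0.001],
  [0.218,0.211,-0.17,0.001],
  [0.218,0.211,-0.17,0.001],
  [0.218,0.211,-0.17,0.001],
  [0.218,0.211,-0.17,0.001],
  [0.218,0.211,-0.17,0.001],
  [0.218,0.211,-0.17,0.001],
  [0.218,0.211,-0.17,0.001],
], claw=0.4)

```text
time: 3.5
tool_pos: [0.5208, 0.0841, 0.2225]
ee_rot: [3.141, -0.002, 0.0]
wrist_force: [0.5, -0.4, 0.9]
width: 0.0566
finger_force: 0.0
```

Emit:
arm_command([
  [0,0,-0.06,0],
  [0,0,-0.12,0],
  [0,0,-0.16,0],
  [0,0,-0.178,0],
  [0,0,-0.178,0],
  [0,0,-0.178,0],
])

```text
time: 4.0
tool_pos: [0.5213, 0.0838, 0.1336]
ee_rot: [3.142, -0.003, -0.001]
wrist_force: [0.2, 0.3, -0.7]
width: 0.056
finger_force: 0.0
```

Run:
```python
from h import *
o=robot.get_obs();print(o['tool_pos'],o['wrist_force'],o['width'])
a=save("wrist","w4.png")[:,:,::-1]; b=save("scene","s4.png")[:,:,::-1]
z=lambda m,s:cv2.resize(m,s,interpolation=cv2.INTER_CUBIC)
cv2.imwrite('pics/c5.png',np.hstack([z(a[100:400,170:470],(400,400)),z(b[150:260,270:380],(400,400))]))
```

```text
[0.52130368 0.08379474 0.13363793] [ 0.17101138  0.28813408 -0.7144634 ] 0.05601953059014455
```

View pics/c5.png

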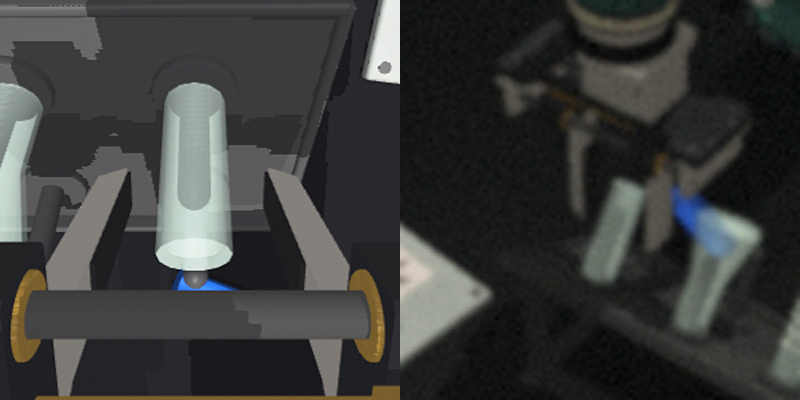

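The cell sits centred between the open fingers, at crop (195,170), and the grip depth looks right. Closing now.

Emit:
arm_command([
  [0,0,0,0],
  [0,0,0,0],
  [0,0,0,0],
  [0,0,0,0],
  [0,0,0,0],
  [0,0,0,0],
], claw=0.74)

```text
time: 4.6
tool_pos: [0.521, 0.0844, 0.1321]
ee_rot: [3.142, -0.0, 0.0]
wrist_force: [0.5, 1.3, 1.1]
width: 0.0276
finger_force: 30.0
```

Emit:
arm_command([
  [-0.007,0,0.01,0],
  [-0.018,0,0.026,0],
  [-0.034,0,0.048,0],
  [-0.046,0,0.066,0],
  [-0.054,0,0.077,0],
  [-0.054,0,0.077,0],
  [-0.054,0,0.077,0],
])

```text
time: 5.18
tool_pos: [0.4935, 0.0845, 0.171]
ee_rot: [3.142, -0.001, 0.0]
wrist_force: [0.3, -0.8, 0.9]
width: 0.0275
finger_force: 30.0
```

I'll right the tube by levering its mouth gently against the peg tip while moving +x.

Emit:
arm_command([
  [0.01,0,0.002,0],
  [0.02,0,0.004,0],
  [0.03,0,0.006,0],
  [0.04,0,0.007,0],
  [0.05,0,0.008,0],
  [0.055,0,0.008,0],
  [0.06,0,0.009,0],
  [0.06,0,0.009,0],
])

```text
time: 5.85
tool_pos: [0.5193, 0.0844, 0.1717]
ee_rot: [3.141, 0.016, 0.0]
wrist_force: [-9.5, 1.0, -1.2]
width: 0.0274
finger_force: 30.0
```

Run:
```python
from h import *
o=robot.get_obs();print(o['tool_pos'],o['wrist_force'],o['wrist_torque'],o['width'])
a=save("wrist","w6.png")[:,:,::-1]; b=save("scene","s6.png")[:,:,::-1]
z=lambda m,s:cv2.resize(m,s,interpolation=cv2.INTER_CUBIC)
cv2.imwrite('pics/c6.png',np.hstack([z(a[100:400,170:470],(400,400)),z(b[150:260,270:380],(400,400))]))
```

```text
[0.5192516  0.08441469 0.17169875] [-9.49449776  1.01540557 -1.22514256] [ 0.06681322  2.03925438 -0.0446991 ] 0.027380830235546907
```

View pics/c6.png

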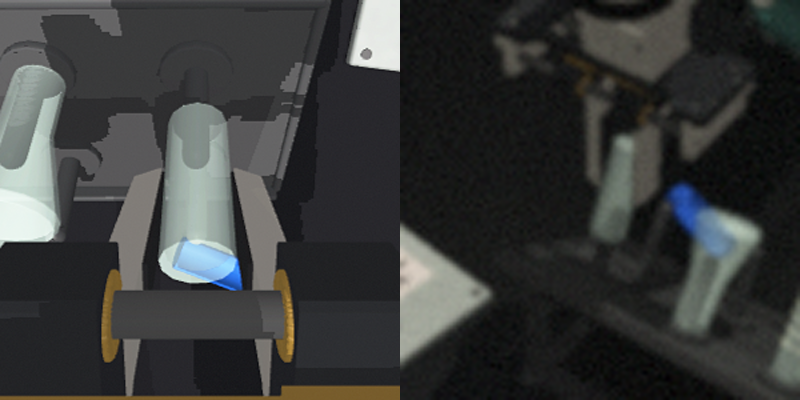

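```bash
cat >> h.py <<'E'
def tilt(C,G,vend,vrim):
    # G grasp point on axis, unknown theta (lean to -x) and distance a from G to the end
    from scipy.optimize import least_squares
    def f(q):
        u=np.array([-np.sin(q[0]),0,np.cos(q[0])]); e=G+q[1]*u
        P=proj(C,np.array([e,e-.075*u])); return [P[0,1]-vend,P[1,1]-vrim]
    s=least_squares(f,[.4,.018]); return np.degrees(s.x[0]),s.x[1],s.fun
E
python3 - <<'E'
from h import *
o=robot.get_obs(); C=cam('wrist',o); G=o['tool_pos']+[0,0,.019]
print(tilt(C,G,295,199),tilt(C,G,297,201),tilt(C,G,295,197))
e=np.array([.5104,.084,.1681])
E
```

```text
(np.float64(18.754335054459325), np.float64(0.024321290968176885), array([-5.68434189e-14, -5.68434189e-14])) (np.float64(18.07139856411054), np.float64(0.025676182327039606), array([-1.13686838e-13, -1.98951966e-13])) (np.float64(20.15736992002493), np.float64(0.023864254005955092), array([ 0.00000000e+00, -2.84217094e-14]))
```

Tilt is down to about 19°, so the levering works. I'll carry on.

Emit:
arm_command([
  [0.01,0,0,0],
  [0.02,0,0,0],
  [0.03,0,0,0],
  [0.036,0,0,0],
  [0.04,0,0,0],
  [0.04,0,0,0],
])

```text
time: 6.45
tool_pos: [0.5386, 0.0845, 0.1707]
ee_rot: [3.141, 0.018, 0.0]
wrist_force: [-10.0, 0.7, -2.7]
width: 0.0273
finger_force: 30.0
```

Run:
```python
from h import *
o=robot.get_obs();print(o['tool_pos'],o['ee_rot'],o['wrist_force'],o['width'])
a=save("wrist","w7.png")[:,:,::-1]; b=save("scene","s7.png")[:,:,::-1]
z=lambda m,s:cv2.resize(m,s,interpolation=cv2.INTER_CUBIC)
cv2.imwrite('pics/c7.png',np.hstack([z(a[100:400,170:470],(400,400)),z(b[150:260,270:380],(400,400))]))
```

```text
[0.53857759 0.08445014 0.17073781] [3.14121915e+00 1.77322841e-02 2.47760557e-04] [-10.03701623   0.72579282  -2.71488331] 0.027335007581099812
```

View pics/c7.png

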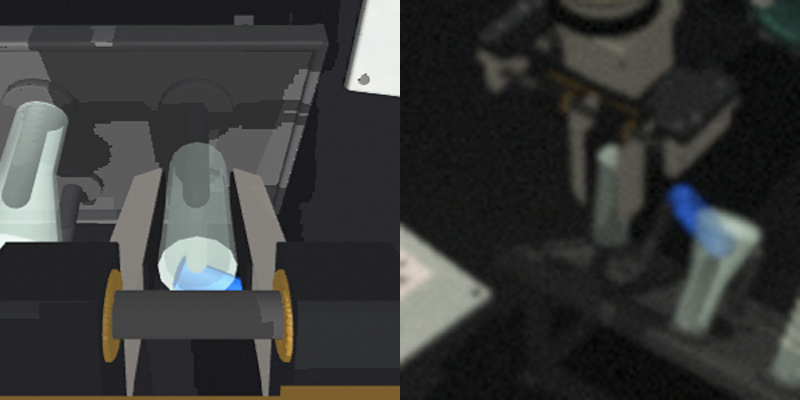

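Run:
```python
from h import *
from scipy.optimize import least_squares
o=robot.get_obs(); C=cam('wrist',o); G=o['tool_pos']+[0,0,.019]
def t(ve,vr):
    def f(q):
        u=np.array([-np.sin(q[0]),0,np.cos(q[0])]);w=.014*np.array([np.cos(q[0]),0,np.sin(q[0])]); e=G+q[1]*u+w
        P=proj(C,np.array([e,e-.075*u])); return [P[0,1]-ve,P[1,1]-vr]
    s=least_squares(f,[.1,.02]); return np.degrees(s.x[0]),s.x[1]
print(t(277,206.5),t(278,207.5),t(277,208.5))
```

```text
(np.float64(3.0830875622840335), np.float64(0.040162876994672025)) (np.float64(2.72295468424357), np.float64(0.041336800618123455)) (np.float64(1.8356918116032213), np.float64(0.04186771890163871))
```

Run:
```python
from h import *
np.set_printoptions(precision=1,suppress=True)
o=robot.get_obs(); C=cam('wrist',o); G=o['tool_pos']+[0,0,.019]
for th in(-6,0,6,12,19):
  for a in(.018,.022):
    t=np.radians(th);u=np.array([-np.sin(t),0,np.cos(t)]);w=.014*np.array([np.cos(t),0,np.sin(t)]); e=G+a*u;y=np.array([0,.014,0])
    P=proj(C,np.array([e+w,e-w,e-.075*u+w,e-.075*u-w,e+y,e-y,e-.075*u+y,e-.075*u-y])); print(th,a,'rows end far/near',P[:2,1],'rim',P[2:4,1],'w',P[5,0]-P[4,0],P[7,0]-P[6,0])
im=cv2.imread('pics/w7.png').astype(int)
print(im[190:320:2,318].sum(1)//3)
```

```text
-6 0.018 rows end far/near [241.6 298.6] rim [206.3 246. ] w 60.39826613103372 41.11617682360594
-6 0.022 rows end far/near [244.5 302.8] rim [207.6 248. ] w 61.94767158849635 41.82837246655714
0 0.018 rows end far/near [246.7 300.5] rim [198.2 237.1] w 60.231276458985405 41.36339152161628
0 0.022 rows end far/near [250.6 305.5] rim [200.  239.5] w 61.733117671838556 42.06619369595467
6 0.018 rows end far/near [252.  301.9] rim [190.4 228.3] w 59.99344747406536 41.72308603143756
6 0.022 rows end far/near [256.9 307.6] rim [192.7 231.1] w 61.42806550013529 42.411944870659
12 0.018 rows end far/near [257.4 302.7] rim [183.  219.7] w 59.68903110640741 42.19703365020138
12 0.022 rows end far/near [263.2 309. ] rim [185.8 222.9] w 61.0384910605207 42.867021477055005
19 0.018 rows end far/near [263.7 303. ] rim [174.7 209.9] w 59.25687505949463 42.8973955570728
19 0.022 rows end far/near [270.4 309.9] rim [178.2 213.6] w 60.48714488046056 43.5384612563991
[ 48  49  48  50  50  49  50  49  76 108 107 108 107 107 107 108 107 107
 108 106 107 106 107 107 107 106 106 109 110 110 109 106 105 135 140 140
 140 139 135 136 136 136 136 139 215 210 209 209 209 210 209 208 209 210
 211 209 206 210 204 199 196 193 189 193  51]
```

Run:
```python
from h import *
np.set_printoptions(precision=1,suppress=True)
o=robot.get_obs(); S=cam('scene'); G=o['tool_pos']+[0,0,.019]
k=lambda P:np.c_[400+(P[:,0]-270)*400/110,(P[:,1]-150)*400/110]
for th in(-12,-6,0,6,12,19,35):
    t=np.radians(th);u=np.array([-np.sin(t),0,np.cos(t)]); e=G+.018*u
    P=k(proj(S,np.array([e,e-.075*u]))); print(th,P.ravel(),(P[0,0]-P[1,0])/(P[1,1]-P[0,1]))
E0=np.array([.5104,.084,.1681]);u=np.array([-.574,0,.819]);print(k(proj(S,np.array([E0,E0-.075*u]))).ravel())
# fingers tips line in scene: TCP +-14mm y
T=o['tool_pos'];print(k(proj(S,np.array([T+[0,.014,0],T-[0,.014,0],T+[0,.014,.05],T+[0,-.014,.05]]))).ravel())
```

```text
-12 [602.4 170.5 614.8 229.9] -0.20775738837473798
-6 [603.9 168.8 610.2 235.1] -0.09448023095970429
0 [605.5 167.3 605.6 239.9] -0.0015057281005068166
6 [607.  166.  600.9 244.1] 0.0777652639811283
12 [608.5 164.9 596.3 247.7] 0.14757525002856992
19 [610.2 163.9 591.  251.1] 0.22088770696393728
35 [613.8 162.9 579.5 255.3] 0.37111785267524827
[627.1 185.4 593.7 274.7]
[620.8 211.7 590.5 196.2 621.2 161.7 589.9 146.4]
```

The scene slope of the tube (about -0.03, where 0 means vertical) puts the tilt within a few degrees of upright. Next I'll lift off the peg.

Emit:
arm_command([
  [-0.004,0,0.01,0],
  [-0.008,0,0.03,0],
  [-0.008,0,0.06,0],
  [-0.008,0,0.1,0],
  [-0.008,0,0.14,0],
  [-0.008,0,0.14,0],
])

```text
time: 7.05
tool_pos: [0.543, 0.0844, 0.2507]
ee_rot: [-3.141, -0.011, -0.0]
wrist_force: [-0.2, -1.2, 0.2]
width: 0.0273
finger_force: 30.0
```

Emit:
arm_command([
  [0.1,-0.1,0,0.06],
  [0.1,-0.16,0,0.12],
  [0.1,-0.22,0,0.18],
  [0.1,-0.28,0,0.24],
  [0.1,-0.34,0,0.3],
  [0.1,-0.4,-0.04,0.36],
  [0.102,-0.436,-0.08,0.42],
  [0.102,-0.436,-0.12,0.48],
])

```text
time: 7.72
tool_pos: [0.5913, -0.1383, 0.1834]
ee_rot: [3.139, 0.001, 0.989]
wrist_force: [-0.4, -0.1, -0.9]
width: 0.0271
finger_force: 30.0
```

Emit:
arm_command([
  [0,0,0,0.06],
  [0,0,0,0.12],
  [0,0,0,0.18],
  [0,0,0,0.212],
  [0,0,0,0.212],
  [0,0,0,0.212],
  [0,0,0,0.212],
])

```text
time: 8.3
tool_pos: [0.5911, -0.1337, 0.1845]
ee_rot: [3.141, 0.0, 1.43]
wrist_force: [-0.6, 0.3, -0.5]
width: 0.0273
finger_force: 30.0
```

Emit:
arm_command([
  [0.005,0,-0.06,0.01],
  [0.005,0,-0.12,0.01],
  [0.005,0,-0.17,0.01],
  [0.005,0,-0.21,0.01],
  [0.005,0,-0.235,0.01],
  [0.005,0,-0.245,0.01],
  [0.005,0,-0.245,0.01],
  [0.005,0,-0.245,0.01],
])

```text
time: 8.97
tool_pos: [0.5942, -0.1339, 0.0635]
ee_rot: [3.14, 0.0, 1.452]
wrist_force: [-0.2, -0.2, 0.4]
width: 0.0272
finger_force: 30.0
```

Run:
```python
from h import *
np.set_printoptions(precision=4,suppress=True)
o=robot.get_obs();print(o['tool_pos'],o['ee_rot'],o['wrist_force'])
save("wrist","w8.png");save("scene","s8.png");save("top","t8.png")
```

```text
[ 0.5942 -0.1339  0.0635] [3.1396 0.0004 1.4523] [-0.1729 -0.2469  0.3575]
```

Emit:
arm_command([
  [0,0,-0.005,0],
  [0,0,-0.01,0],
  [0,0,-0.015,0],
  [0,0,-0.02,0],
  [0,0,-0.02,0],
])

```text
time: 9.53
tool_pos: [0.5928, -0.1335, 0.0514]
ee_rot: [-3.14, -0.0, 1.453]
wrist_force: [0.4, 0.2, -0.2]
width: 0.0273
finger_force: 30.0
```

Emit:
arm_command([
  [0,0,-0.004,0],
  [0,0,-0.008,0],
  [0,0,-0.008,0],
])

```text
time: 9.78
tool_pos: [0.5934, -0.1336, 0.048]
ee_rot: [3.142, -0.0, 1.453]
wrist_force: [-0.1, -0.2, -1.5]
width: 0.0271
finger_force: 30.0
```

Emit:
arm_command([
  [0,0,-0.004,0],
  [0,0,-0.006,0],
  [0,0,-0.006,0],
])

```text
time: 10.03
tool_pos: [0.5936, -0.1336, 0.0476]
ee_rot: [3.14, 0.0, 1.453]
wrist_force: [-2.6, 1.5, 7.8]
width: 0.0275
finger_force: 30.0
```

Contact is felt at 7.8 N with TCP z 0.0476, which is consistent with the rim on the plate at 12 mm. I'll ease off slightly and release to a small opening.

Emit:
arm_command([
  [0,0,0.003,0],
  [0,0,0.003,0],
])

```text
time: 10.2
tool_pos: [0.5938, -0.1337, 0.0477]
ee_rot: [3.14, 0.0, 1.453]
wrist_force: [-0.5, 1.0, 4.3]
width: 0.027
finger_force: 30.0
```

Emit:
arm_command([
  [0,0,0,0],
  [0,0,0,0],
  [0,0,0,0],
  [0,0,0,0],
  [0,0,0,0],
  [0,0,0,0],
], claw=0.58)

```text
time: 10.7
tool_pos: [0.5932, -0.1336, 0.0465]
ee_rot: [-3.141, -0.0, 1.453]
wrist_force: [0.5, 0.4, -1.0]
width: 0.0394
finger_force: 0.0
```

Run:
```python
from h import *
o=robot.get_obs();print(o['tool_pos'],o['wrist_force'],o['width'],o['finger_force'])
save("wrist","w9.png");save("scene","s9.png")
```

```text
[ 0.59323222 -0.13359128  0.04654111] [ 0.500711    0.43980944 -1.03806148] 0.039382492931595785 0.0
```

Emit:
arm_command([
  [0,0,0.01,0],
  [0,0,0.04,0],
  [0,0,0.1,0],
  [0,0,0.18,0],
  [0,0,0.25,0],
  [0,0,0.25,0],
  [0,0,0.25,0],
])

```text
time: 11.38
tool_pos: [0.5952, -0.1342, 0.1762]
ee_rot: [3.134, 0.002, 1.453]
wrist_force: [-0.6, -0.9, 0.0]
width: 0.0396
finger_force: 0.0
```

Emit:
arm_command([
  [0,-0.08,0.0,0],
  [0,-0.16,0.0,0],
  [-0.01,-0.2,0.0,0],
  [-0.01,-0.2,0.0,0],
  [-0.01,-0.2,0.0,0],
])

```text
time: 11.8
tool_pos: [0.5872, -0.2342, 0.1696]
ee_rot: [-3.138, -0.002, 1.45]
wrist_force: [-0.5, 0.3, -0.6]
width: 0.0393
finger_force: 0.0
```

Run:
```python
from h import *
import json
o=robot.get_obs();print(o['tool_pos'],o['ee_rot'])
json.dump([list(map(float,o['tool_pos'])),list(map(float,o['ee_rot']))],open('w10.json','w'))
w=save("wrist","w10.png")[:,:,::-1];s=save("scene","s10.png")[:,:,::-1];t=save("top","t10.png")[:,:,::-1]
z=lambda m,x,y:cv2.resize(m,(x,y),interpolation=cv2.INTER_CUBIC)
A=z(w,640,400); B=np.hstack([z(s[170:270,180:320],280,200),z(t[120:195,320:440],320,200),np.zeros((200,40,3),np.uint8)])
cv2.imwrite('pics/c10.png',np.vstack([A,B]))
```

```text
[ 0.58723836 -0.23415109  0.16958388] [-3.13810682e+00 -1.88797746e-03  1.45035222e+00]
```

View pics/c10.png

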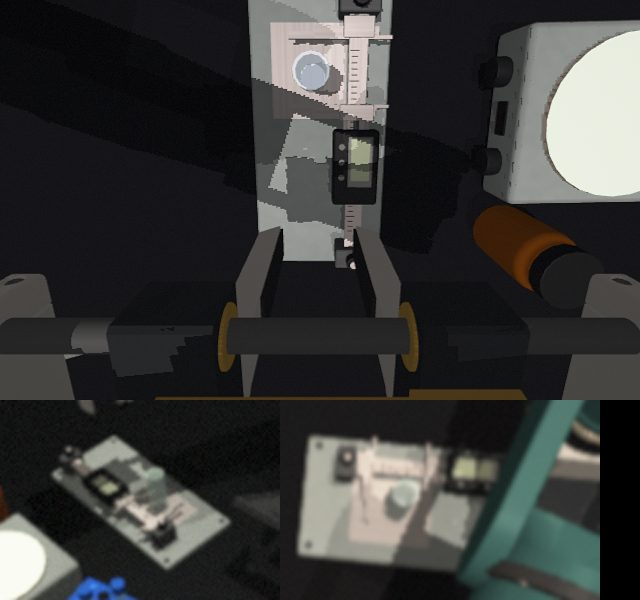

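The cell stands upright at wrist (311,70), between the fixed jaw (row ~39) and the sprung jaw (row ~106), clear of both. The housing covers (333–379, 130–205). Next I'll work out the slider grip and the travel.

Run:
```python
from h import *
import json
np.set_printoptions(precision=1,suppress=True)
p,r=json.load(open('w10.json')); W=cam('wrist',{'tool_pos':np.array(p),'ee_rot':np.array(r)})
q=[.594,-.1825,.0065,-.1208]; c,s=np.cos(q[3]),np.sin(q[3])
def st(u,v,z):
    P=at_z(W,u,v,z)[:2]-q[:2]; return 1000*np.array([c*P[0]+s*P[1],-s*P[0]+c*P[1]])
for n,u,v,z in[('hTL',333,130,.043),('hTR',379,130,.043),('hBL',333,205,.043),('hBR',377,205,.043),('fix',300,40,.040),('spr',300,105.5,.04),('celltop',311,70,.087),('plateL',249,0,.012),('plateL2',259,260,.012)]: print(n,st(u,v,z))
import math
for y in(-35,-43,-45):
    print(y,np.array([q[0]+c*.033-s*y/1000,q[1]+s*.033+c*y/1000])*1000)
im=cv2.imread('pics/w10.png').astype(int)
print(im[25:60,290].sum(1)//3); print(im[95:130,325].sum(1)//3); print(im[120:140,342].sum(1)//3,im[195:215,342].sum(1)//3)
```

```text
hTL [12.5 -0.4]
hTR [53.4 -0.3]
hBL [ 13.4 -70. ]
hBR [ 54.8 -70. ]
fix [-16.   73.9]
spr [-16.7  20.7]
celltop [-5.8 46.2]
plateL [-62.4 111.2]
plateL2 [ -65.  -142.3]
-35 [ 622.5 -221.2]
-43 [ 621.6 -229.2]
-45 [ 621.3 -231.1]
[189 189 189 188 189 189 190 193 193 191 186 186 185 149 103 197 191 190
 190 190 191 191 191 191 191 191 191 191 192 192 192 192 191 191 192]
[197 191 189 189 189 189 190 184 116 124 163  73  80  78  80  78  75  75
  77  78  80  79  81  78  60  59  61  59  72 137 133 131 131 132 131]
[67 61 62 61 62 62 61 63 62 26  7  6 13 18 46 41 41 42 42 41] [17 22 20 22 18 20 20 16 18 33 72 68 59 60 59 61 59 58 58 58]
```

Free-jaw readings: cell at stand (-5.8, 46), faces at 74 and 20.7 (opening ≈53–54 mm), housing spanning y -70 to 0. I'll pinch the slider at stand (33, -43), which is world (0.6216, -0.229).

Emit:
arm_command([
  [0.069,0.01,0,0],
  [0.069,0.01,-0.06,0],
  [0.069,0.01,-0.12,0],
  [0.069,0.01,-0.18,0],
  [0.069,0.01,-0.18,0],
  [0.069,0.01,-0.18,0],
], claw=0.25)

```text
time: 12.45
tool_pos: [0.6216, -0.2266, 0.0796]
ee_rot: [-3.137, -0.002, 1.454]
wrist_force: [-0.2, -0.5, 1.4]
width: 0.0704
finger_force: 0.0
```

Emit:
arm_command([
  [0,0,-0.03,0],
  [0,0,-0.06,0],
  [0,0,-0.085,0],
  [0,0,-0.105,0],
  [0,0,-0.112,0],
  [0,0,-0.112,0],
  [0,0,-0.112,0],
])

```text
time: 13.03
tool_pos: [0.6233, -0.2288, 0.0266]
ee_rot: [3.141, 0.0, 1.453]
wrist_force: [0.1, 0.9, 1.5]
width: 0.0707
finger_force: 0.0
```

Emit:
arm_command([
  [0,0,-0.004,0],
  [0,0,-0.004,0],
  [0,0,-0.004,0],
  [0,0,-0.004,0],
  [0,0,-0.004,0],
  [0,0,-0.004,0],
], claw=0.7)

```text
time: 13.53
tool_pos: [0.6219, -0.2286, 0.0241]
ee_rot: [-3.139, 0.0, 1.452]
wrist_force: [-4.4, 0.5, 3.0]
width: 0.0415
finger_force: 30.0
```

Run:
```python
from h import *
import json
o=robot.get_obs();print(o['tool_pos'],o['ee_rot'],o['wrist_force'],o['width'])
json.dump([list(map(float,o['tool_pos'])),list(map(float,o['ee_rot']))],open('w11.json','w'))
w=save("wrist","w11.png").astype(int)
W=cam('wrist',o)
q=[.594,-.1825,.0065,-.1208]; c,s=np.cos(q[3]),np.sin(q[3])
def px(x,y,z): return proj(W,np.array([[q[0]+(c*x-s*y)/1000,q[1]+(s*x+c*y)/1000,z/1000]]))[0].round(1)
for P in[(33,0,43),(33,-70,43),(-16,20.7,40),(-16,74,40),(20,20,40),(20,5,40)]:print(P,px(*P))
```

```text
[ 0.62188506 -0.22863551  0.02411099] [-3.13948635e+00  5.40081247e-05  1.45237079e+00] [-4.3840334   0.45882232  2.96531876] 0.041542541543390106
(33, 0, 43) [317.6 174.1]
(33, -70, 43) [317.2 301.8]
(-16, 20.7, 40) [214.5 129.8]
(-16, 74, 40) [204.8   4.9]
(20, 20, 40) [290.3 131.5]
(20, 5, 40) [290.9 162.7]
```

The grip on the slider is good at 41.5 mm width. I'll slide along the stand's +y, world direction (0.12, 0.993), slowly once contact comes.

Emit:
arm_command([
  [0.0006,0.005,0,0],
  [0.0014,0.012,0,0],
  [0.002,0.018,0,0],
  [0.0027,0.022,0,0],
  [0.003,0.026,0,0],
  [0.0036,0.03,0,0],
  [0.004,0.034,0,0],
  [0.0046,0.038,0,0],
])

```text
time: 14.25
tool_pos: [0.6238, -0.2133, 0.0241]
ee_rot: [-3.14, 0.006, 1.451]
wrist_force: [-4.9, -6.8, 1.5]
width: 0.0415
finger_force: 30.0
```

Emit:
arm_command([
  [0.0005,0.004,0,0],
  [0.001,0.008,0,0],
  [0.0014,0.012,0,0],
  [0.0018,0.015,0,0],
  [0.0022,0.018,0,0],
  [0.0022,0.018,0,0],
])

```text
time: 14.75
tool_pos: [0.625, -0.2038, 0.0241]
ee_rot: [-3.14, 0.006, 1.451]
wrist_force: [-4.2, -6.3, 2.2]
width: 0.0416
finger_force: 30.0
```

```bash
cat > m.py <<'E'
from h import *
import sys
np.set_printoptions(precision=1,suppress=True,linewidth=150)
o=robot.get_obs();print(o['tool_pos']*1000,o['wrist_force'])
n=sys.argv[1]; w=save("wrist",n).astype(int).sum(2)//3; W=cam('wrist',o)
q=[.594,-.1825,.0065,-.1208]; c,s=np.cos(q[3]),np.sin(q[3])
def prof(x,z,y0,y1):
    ys=np.arange(y0,y1,1.); P=proj(W,np.c_[q[0]+(c*x-s*ys)/1000,q[1]+(s*x+c*ys)/1000,0*ys+z/1000])
    return ys,cv2.remap(w.astype(np.float32),P[:,0].astype(np.float32)[None],P[:,1].astype(np.float32)[None],1)[0].astype(int)
for x,z in((-20,40),(25,43),(33,43)):
    ys,v=prof(x,z,-20,90); print('x',x); print('\n'.join(f'{int(ys[i])}: {v[i:i+22]}' for i in range(0,110,22)))
E
python3 m.py w12.png
```

```text
[ 625.  -203.8   24.1] [-4.2 -6.3  2.2]
x -20
-20: [119 206 211 125 120 120 120 119 120 119 122  88  89  89  91  91  89  91  90  90  90  90]
2: [ 90  90  90  91  90  91  90  90  90  90  90  90  90  89  99 108 108 108 109 109 108 107]
24: [108 108 109 108 108 108 108 108 108 108 108 108 109 108 109 109 108 109  99 235 237 237]
46: [203 199 198 199 199 199 199 199 198 198 198 198 199 200 200 200 200 201 201 200 201 227]
68: [228 227 228 227 227 227 228 219 226 226 254 254 251 243 242 241 241 241 241 243 245 188]
x 25
-20: [20 21 20 23 21 21 20 23 21 22 22 22 21 22 22 22 21 22 22 23 22 22]
2: [22 23 22 22 24 22 22 22 21 24 22 20 56 57 58 58 58 59 58 58 58 50]
24: [ 37  24  11 177 175 175 174 174 175 177 169 194 107 111 112 111 110 110 113 113 115 117]
46: [118 110 107 116 117 116 117 112 251 247 247 247 247 248 248 248 248 247 247 248 248 248]
68: [248 248 248 249 245 116 118 124 220 235 245 244 245 246 246 245 245 245 246 244 243 243]
x 33
-20: [101  94  95  95  94  95  96  95  95  95  95  95  94  94  95  95  95  95  96  95  95  96]
2: [ 95  96  95  96  95  95  95  94 178 211 210 210 210 211 213 168 166  82  55  56  55  48]
24: [ 37  27  51 107 106 107 106 107 108  60 103 112 109 110 112 112 111 112 114 113 116 117]
46: [119 111 110 109 244 240 195 240 240 240 240 194 241 240 240 241 218 240 240 240 227 222]
68: [240 240 240 240 241 240 240 240 186 235 242 240 242 243 244 242 242 242 243 242 240 240]
```

Emit:
arm_command([
  [0.0003,0.002,0,0],
  [0.0006,0.004,0,0],
  [0.0008,0.006,0,0],
  [0.0008,0.006,0,0],
])

```text
time: 15.13
tool_pos: [0.6253, -0.2015, 0.0241]
ee_rot: [-3.14, 0.007, 1.451]
wrist_force: [-4.9, -7.5, 2.2]
width: 0.0415
finger_force: 30.0
```

```bash
python3 m.py w13.png
```

```text
[ 625.3 -201.5   24.1] [-4.9 -7.5  2.2]
x -20
-20: [121 122 120 145 224 154 119 121 120 120 120 120 117  89  90  91  90  91  91  88 123 110]
2: [ 91  90  92  91  91  91  91  91  91  91  91  91  90  89  92 109 109 109 108 108 108 108]
24: [108 109 109 108 109 109 108 109 108 108 108 108 109 109 109 109 109 109 108 192 238 237]
46: [224 201 200 199 200 200 200 200 200 200 199 200 200 201 201 201 201 202 202 201 202 203]
68: [203 228 229 228 228 229 229 226 227 227 247 254 253 235 242 243 242 242 241 242 242 220]
x 25
-20: [22 20 20 20 21 21 22 22 21 22 22 22 21 21 22 22 22 22 22 22 23 23]
2: [24 25 22 23 23 22 23 22 22 23 23 24 23 20 58 58 57 58 58 58 59 59]
24: [ 59  54  41  25  19 149 178 177 179 177 179 149 239 218 112 111 111 111 111 113 114 115]
46: [117 118 115  97 117 117 117 117 117 114 187 249 247 248 248 248 248 248 248 248 248 248]
68: [248 248 248 248 252 121 120 121 254 225 246 244 245 247 247 245 246 246 247 245 244 244]
x 33
-20: [72 95 96 96 95 96 96 96 96 95 96 96 96 96 96 95 95 96 95 96 96 96]
2: [ 95  96  96  96  96  97  96  96  96  96  97  95 195 212 211 212 212 171 163 118  42  56]
24: [ 56  51  42  30  16 102 107 107 107 108 108  81 114 110 112 112 111 111 111 114 113 116]
46: [118 118 114 112 114 114 117 217 240 240 241 189 241 240 240 242 186 241 240 241 226 196]
68: [241 241 241 241 241 241 241 241 226 227 243 240 242 244 245 243 243 243 243 242 241 241]
```

Emit:
arm_command([
  [0.0002,0.0015,0,0],
  [0.0003,0.003,0,0],
  [0.0003,0.003,0,0],
])

```text
time: 15.43
tool_pos: [0.6254, -0.2005, 0.0241]
ee_rot: [-3.14, 0.007, 1.451]
wrist_force: [-5.1, -8.4, 1.6]
width: 0.0418
finger_force: 30.0
```

```bash
python3 m.py w14.png
```

```text
[ 625.4 -200.5   24.1] [-5.1 -8.4  1.6]
x -20
-20: [122 121 120 121 120 121 121 121 120 120 120 120 120 122 124  91  90  91  91  91  91  91]
2: [ 91  91  91  90  90  91  91  91  90  91  91  91  90  89  88 109 108 108 108 108 108 108]
24: [108 109 108 108 108 108 108 108 109 108 108 108 108 109 109 109 109 109 102 234 238 237]
46: [204 199 200 198 199 200 199 200 199 199 199 199 199 200 200 201 201 202 202 202 202 203]
68: [203 212 225 228 228 229 229 230 227 225 253 254 251 243 243 243 242 243 241 242 242 229]
x 25
-20: [21 20 21 22 21 21 23 22 21 22 21 21 22 21 21 23 22 22 22 24 22 22]
2: [23 24 22 24 22 22 23 23 23 22 23 22 22 23 24 21 58 57 58 58 59 58]
24: [ 58  59  54  42  30  18 146 178 178 178 180 156 238 218 138 132 110 110 111 113 114 114]
46: [116 117 114  98 116 117 116 117 117 116 117 111 235 248 248 248 248 248 247 248 248 248]
68: [248 248 248 248 250 136 118 122 242 227 246 244 245 246 247 246 246 246 247 245 244 244]
x 33
-20: [73 71 94 96 95 95 95 95 96 96 95 96 95 96 96 96 95 95 95 95 95 96]
2: [ 95  96  96  96  96  95  96  96  96  96  96  95 203 211 211 211 211 212 172 163 125  55]
24: [ 55  56  51  42  25  17 101 107 107 107 108  80 149 109 111 111 111 111 111 112 113 115]
46: [117 119 114 112 114 114 103 110 223 240 240 193 240 240 240 242 208 240 240 240 248 179]
68: [241 240 240 240 241 240 240 241 214 228 243 241 242 244 245 243 243 243 244 242 242 241]
```

The housing-to-block gap is now about 5.5 mm against 8 mm free, so the jaw has given roughly 2.5–3 mm. I'll relieve the arm's forward preload before letting go.

Emit:
arm_command([
  [-0.0003,-0.003,0,0],
  [-0.0006,-0.006,0,0],
  [-0.001,-0.008,0,0],
  [-0.001,-0.008,0,0],
])

```text
time: 15.82
tool_pos: [0.6254, -0.2004, 0.0241]
ee_rot: [-3.14, 0.0, 1.452]
wrist_force: [-5.3, -1.6, 4.5]
width: 0.0418
finger_force: 30.0
```

Emit:
arm_command([
  [0,0,0,0],
  [0,0,0,0],
  [0,0,0,0],
  [0,0,0,0],
  [0,0,0,0],
], claw=0.3)

```text
time: 16.23
tool_pos: [0.6267, -0.1998, 0.0237]
ee_rot: [3.141, -0.0, 1.453]
wrist_force: [-0.2, 0.4, 0.6]
width: 0.0657
finger_force: 0.0
```

Emit:
arm_command([
  [0,0,0.02,0],
  [0,0,0.08,0],
  [0,0,0.15,0],
  [0,0,0.22,0],
  [0,-0.04,0.26,0],
  [0,-0.06,0.26,0],
  [0,-0.06,0.26,0],
  [0,-0.06,0.26,0],
])

```text
time: 16.9
tool_pos: [0.6256, -0.2302, 0.1526]
ee_rot: [-3.14, -0.001, 1.451]
wrist_force: [0.8, 1.1, -0.4]
width: 0.0657
finger_force: 0.0
```

```bash
python3 m.py w15.png
python3 - <<'E'
from h import *
save("scene","s15.png");save("top","t15.png")
# unmoved glassware check: difference of first and last scene/top pictures
a=cv2.imread('pics/s0.png').astype(int);b=cv2.imread('pics/s15.png').astype(int)
d=(abs(a-b).max(2)>50).astype(np.uint8); n,l,s,c=cv2.connectedComponentsWithStats(d)
print([x[:5].tolist() for x in s[1:] if x[4]>25])
E
```

```text
[ 625.6 -230.2  152.6] [ 0.8  1.1 -0.4]
x -20
-20: [61 61 61 60 61 61 60 60 61 60 60 61 60 60 60 60 60 60 60 60 59 61]
2: [61 61 60 60 60 60 60 58 60 74 75 74 74 74 74 75 74 74 75 74 74 74]
24: [74 75 75 75 75 75 75 76 75 75 75 75 76 75 75 75 76 75 74 75 75 75]
46: [ 70 187 197 193 194 193 185 207 228 210 167 162 161 161 162 162 163 163 163 163 163 163]
68: [163 164 164 164 164 163 161 145 161 162 161 177 218 225 225 184 186 189 189 190 162 131]
x 25
-20: [14 10 26 36 36 36 36 37 38 38 40 39 39 39 39 40 41 40 40 40 40 39]
2: [40 41 41 41 42 43 43 35 36 42 42 36 14 12 14 13 12 13 13 14 13 15]
24: [ 15  14  14  10  30  69  70  66  62 126 124 177 189 187 189 190 188 187 191 193 194 198]
46: [201 187 148 197 198 198 198 198 197 198 200 201 201 200 199 199 198 198 199 199 199 199]
68: [199 202 147  78  79  79  65 135 141 193 190 188 191 193 192 190 190 190 189 186 185 183]
x 33
-20: [ 67 115 138 156 155 156 156 157 156 156 157 157 158 158 159 158 158 158 158 159 159 159]
2: [160 160 160 160 161 162 161 165 115  67  67  67  67  68  67  68  69  69  62  53  44  17]
24: [ 16  14  14  10  16  
[... 197 characters left out ...]
7 143 188 185 182 187 190 189 184 185 186 185 182 181 180]
[[331, 0, 45, 12, 341], [383, 0, 39, 9, 166], [269, 2, 34, 10, 193], [294, 12, 40, 18, 327], [262, 15, 100, 69, 1986], [405, 26, 43, 100, 2442], [362, 30, 30, 69, 1370], [241, 42, 15, 7, 66], [244, 45, 26, 13, 121], [175, 57, 21, 30, 265], [234, 61, 5, 19, 39], [204, 118, 20, 15, 108], [211, 125, 21, 25, 274], [197, 128, 7, 8, 35], [379, 132, 23, 11, 65], [405, 132, 9, 10, 33], [237, 140, 11, 10, 50], [414, 143, 7, 12, 52], [366, 146, 6, 9, 33], [228, 154, 9, 24, 74], [187, 164, 15, 11, 66], [204, 169, 11, 22, 118], [321, 199, 17, 28, 257], [233, 200, 40, 35, 629], [224, 203, 10, 7, 28], [227, 208, 10, 8, 56], [214, 212, 15, 13, 51]]
```

Run:
```python
import json
from h import *
np.set_printoptions(precision=1,suppress=True,linewidth=150)
p,r=json.load(open('w10.json')); W=cam('wrist',{'tool_pos':np.array(p),'ee_rot':np.array(r)})
w=cv2.imread('pics/w10.png').astype(int).sum(2)//3
q=[.594,-.1825,.0065,-.1208]; c,s=np.cos(q[3]),np.sin(q[3])
for x,z,a in((-20,40,10),(25,43,-6),(33,43,-6)):
    ys=np.arange(a,a+20,1.); P=proj(W,np.c_[q[0]+(c*x-s*ys)/1000,q[1]+(s*x+c*ys)/1000,0*ys+z/1000]).astype(np.float32)
    print(x,a,cv2.remap(w.astype(np.float32),P[:,0][None],P[:,1][None],1)[0].astype(int))
```

```text
-20 10 [181 185 186 174 158  94  75  75  76  77  79  78  77  77  76  75  75  76  77  75]
25 -6 [ 44  46  30  24  19  12  24  78 104 106 105 104 106 103  97 108 110 109 109 119]
33 -6 [ 39  18  18  15  17  14  15  35  45  37  34  35  34  31  49  78  78 113 129 172]
```

The jaw has given about 2–3 mm by both the pictures and the TCP travel, the cell stands between the jaws, and the other glassware shows no change. Handing in.

```bash
python3 -c "
from bench import robot
print(robot.close_job())"
```

```text
the job is handed in; nothing more can be done
None
```

I handed the job in: the cell stands mouth down on the stand between the closed jaws, with the sprung jaw pushed back about 2.5 mm by my measurement; the hand-in gave no verdict.

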